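# Set and lock the indexing post

## Task

Bring the pointer of the square setting nut back in line with the fixed index tooth, turning it the shorter way round. Slide the open-ended spanner onto the square nut with its handle against the stop pin, so that this nut is held still, then turn the bar-handled jam nut above it clockwise until it is fully tight. Leave the spanner lying on the nut and the pointer still at the tooth, and leave the sanding block and the wood offcuts where they are.

Things in the scene. Friction and masses are not known exactly. Their poses are not given: they have to be found in the camera images.
- stand: Fixed wooden indexing stand: board 18 mm thick, from x -85 to +65 and y -190 to +55 mm in its own frame. Origin: on the table directly under the vertical stud, the axis of both nuts. All heights given in this list are above this origin. It has a brass index tooth and a steel stop pin. The seated spanner's handle lies along own -y, on the +x side of the pin, about 1 mm off it.
- index_tooth (a point): Tip of the fixed brass index tooth on the stand, at own (-65, 0) mm, 45 mm high; the tooth stands from x -65 to -83 mm, up to 48 mm high.
- stop_pin (a point): Top centre of the fixed upright stop pin, at the stand's own (-19, -166) mm, 45 mm high; diameter 14 mm.
- setting_nut (a joint): Angle (rad) of the lower, square setting nut; 0 = pointer at the index tooth, positive = clockwise from above; turns endlessly, starts within 1.3 either way. 36 mm across flats, 18 to 48 mm high; flats parallel to the stand's axes at 0 and each quarter turn. Stiff (0.08 Nm), stays where left. Its flat pointer turns with it at 44 to 48 mm height, above a seated spanner.
- pointer_tip (a point): The tip of the setting nut's pointer, 61 mm from the axis, 46 mm high.
- jam_nut (a joint): Angle (rad) of the upper jam nut relative to the setting nut, growing clockwise from above: loose (0 to 0.25 at the start) to a firm end at 1.3 = fully tight. It drags on the setting nut (0.25 Nm): unless that nut is held, turning the jam nut either way just turns both together (a handy way to set the pointer) and this value stays; it changes only while the setting nut is held.
- grip_bar (a point): Centre of the jam nut's grip bar, on the axis, 74 mm high. Flat upright steel bar 66 mm long (this point's x), 14 mm thick (y), from 62 to 88 mm height; below it a round flange of 52 mm diameter, top 56 mm high; the stud (10 mm diameter) ends at 92 mm.
- spanner: Loose steel open-ended spanner, 0.25 kg, flat on the table. Origin: jaw centre, underside. Jaw opens to own +y: 38 mm wide, flared prongs reach y +19, back wall -19 mm; head 66 wide, 16 thick. Handle along -y to -178 mm, 22 wide (x), 18 high. Seated: flat on the board (underside 18 mm high), origin on the nut axis, own +y along the stand's +y; goes on only by sliding level under the flange.
- sanding_block: Wooden sanding block, 53 x 97 x 28 mm, bystander. Origin: centre of its underside.
- offcut_1: Small longish wood offcut, 34 x 72 x 22 mm, bystander. Origin: centre of its underside.
- offcut_4: Small squarish wood offcut, 30 x 45 x 30 mm, bystander. Origin: centre of its underside.

How it is judged:
By the outcome, as a careful person would: the job done as asked, in the order asked, and still so for the second after the job is handed in, with the robot touching nothing.
It also fails if it takes over 54 s, if anything falls off the work surface, if the arm or the gripper's body presses on something with over 40 N, if the wrist force passes 120 N, or if a joint passes its speed limit or range.

## Robot

A 7-joint arm with a two-finger parallel gripper is mounted at the origin on the work surface; the furniture and walls round the work are solid. World frame = base frame: x ahead of the robot, y to its left, z up, the work surface at z = 0. Lengths are in m, angles in rad, forces in N, time in s.
With the tool pointing down it reaches from about 0.425 to 1.025 m from the base axis. Payload 3.6 kg.
Tool frame: the origin (TCP) lies midway between the tips of the shut fingers; the grasp point (between the pads) lies 19 mm behind it (ctrl.grasp_offset is the z of the grasp point in the tool frame, in m); z points along the fingers, y is the direction in which the jaws open and shut (so a half turn about z gives the same grasp; the last joint's range is limited). The gripper opens to 85 mm and grips with 20 to 120 N. Pads are 22 mm wide; open, the fingers measure 114 mm over their backs; the gripper's body (76 mm by 85 mm) begins 54 mm behind the grasp point. The pads swing forward as they close: fully open they stand 13 mm farther back than shut.
Start: joints at [1.185, 0.591, 0.048, 1.609, -0.033, 0.943, -0.034], TCP at [0.209, -0.694, 0.231] pointing down, gripper open.
Joint ranges: [-2.69, 2.69], [-0.47, 2.24], [-1.27, 1.36], [0.19, 2.51], [-1.53, 4.68], [0.08, 2.07], [-3.09, 3.09]. Speed limits (rad/s): [2.57, 2.57, 3.14, 3.14, 3.14, 3.14, 3.14].

## Interface

Orientations are given as a unit quaternion [w, x, y, z].
In Python, from plant import ctrl gives the robot as it stands. The module is installed in compiled form; this text tells all that it offers. Calls block until the motion is done:
- ctrl.move_to(position, orientation): joint-space move of the TCP to a pose.
- ctrl.move_l(position, rot=None, vel=0.15, max_force=None): straight line of the TCP; rot=None keeps the orientation; vel is the mean speed in m/s. With max_force (N) it stops when the force on the tool has changed by that much, and returns True; else False.
- ctrl.goto_joints(angles): joint-space move.
- ctrl.move_gripper(opening, squeeze=None): finger opening in m; squeeze is the grip in N (None keeps the last); returns when the fingers have stopped.
- ctrl.hold(seconds).
- ctrl.inverse_kinematics(position, orientation): joint angles nearest the present ones, or None.
- ctrl.get_state(): the state.
- ctrl.camera(name): name is "scene" or "top"; returns (picture, depth): 400x640x3 uint8, red, green, blue; 400x640 float32, m along the optical axis (not along the pixel's ray), 0 where there is no reading.
- ctrl.camera_model(name): a dict with "mtx" (3x3 intrinsics, pixels), "position" and "attitude" of the camera in the world. Camera axes: x right, y down, z forward; pixel columns grow to the right and rows downward; lengths in m; the calibration is good to about 2 mm. A picture is of the moment at which its call begins. camera_model takes no time and is no camera call.
A pose or a line that the arm cannot do raises ctrl.Unreachable and nothing moves.
- ctrl.close_job(): hands the job in, once; it reports no verdict.
The state is a dict: "time_s": time; "joint_positions": joint angles; "qvel": joint speeds; "effort": joint torques, N m; "tool_pos": TCP position; "orientation": TCP orientation; "ft_force": force on the tool from outside, world axes, zero at the start; "moment": the same for the moment, N m; "width": finger opening in m.
Only numpy, scipy, OpenCV 4.12 (cv2) and the standard library are available. Lean on these libraries where they do the work, as an engineer would, in place of code of your own. Each camera call takes 0.05 s, during which the arm holds its last target. There are 200 camera calls.

## Working session

There is one attempt and no reset: what is moved stays moved. The work goes in short steps, each a Python script; the robot and the scene stay as the last script left them, time stands still between calls to the robot, and variables do not carry over. Pictures are saved under pics/ and viewed, about 8 in all and at most 12, crops included, and the job is handed in when it is done.

```bash
mkdir -p pics; cat > h.py <<'E'
import numpy as np, cv2
from plant import ctrl
from scipy.spatial.transform import Rotation as R
def cam(n):
    im,d=ctrl.camera(n); m=ctrl.camera_model(n); return im,d,m
def rotm(a):
    a=np.array(a,float)
    return a if a.shape==(3,3) else R.from_quat(a[[1,2,3,0]]).as_matrix()
def cloud(d,m):
    K=np.array(m["mtx"]); v,u=np.mgrid[:d.shape[0],:d.shape[1]]
    P=np.stack([(u-K[0,2])/K[0,0]*d,(v-K[1,2])/K[1,1]*d,d],-1)
    return P@rotm(m["attitude"]).T+np.array(m["position"])
def proj(p,m):
    K=np.array(m["mtx"]); c=(np.atleast_2d(p)-np.array(m["position"]))@rotm(m["attitude"]); c=c@K.T
    return c[:,:2]/c[:,2:]
def save(n,im): cv2.imwrite("pics/"+n+".png",cv2.cvtColor(im,cv2.COLOR_RGB2BGR))
E
python3 - <<'E'
from h import *
for n in("scene","top"):
    im,d,m=cam(n); print(n,m); np.savez(n+"0.npz",im=im,d=d); save(n+"0",im)
print(ctrl.get_state(),ctrl.grasp_offset)
E
```

```text
scene {'mtx': array([[467.42616199,   0.        , 315.45674547],
       [  0.        , 467.42616199, 194.44010682],
       [  0.        ,   0.        ,   1.        ]]), 'position': array([-0.11554226,  0.6529922 ,  1.01848248]), 'attitude': array([ 0.11312295, -0.28345451,  0.87357958, -0.37909822])}
top {'mtx': array([[414.88445057,   0.        , 320.04903823],
       [  0.        , 414.88445057, 195.2625552 ],
       [  0.        ,   0.        ,   1.        ]]), 'position': array([ 0.31422312, -0.14450058,  1.04962328]), 'attitude': array([-0.04075295,  0.71625212, -0.6948281 ,  0.05035884])}
{'time_s': 0.1, 'joint_positions': array([ 1.18550524,  0.5920204 ,  0.04830853,  1.60969498, -0.03329166,
        0.94269557, -0.0336976 ]), 'qvel': array([-5.35645233e-05, -3.84299170e-03,  6.49869612e-04, -1.37375757e-03,
       -9.83060232e-04, -2.80522095e-04, -3.41000813e-04]), 'effort': array([ 4.89697151e-03, -5.49991000e+01,  1.55323081e+00, -1.98824108e+01,
        9.67634493e-03,  3.81147445e-03,  1.57053826e-06]), 'tool_pos': array([ 0.20835049, -0.69364083,  0.23026003]), 'orientation': array([-9.85411363e-04,  9.89369497e-01,  1.45420032e-01, -2.06487242e-04]), 'ft_force': array([-0.31878222,  0.32585143, -0.36688623]), 'moment': array([ 0.02877497, -0.00901952,  0.02760762]), 'width': 0.08565083255462214} -0.0187
```

View pics/top0.png

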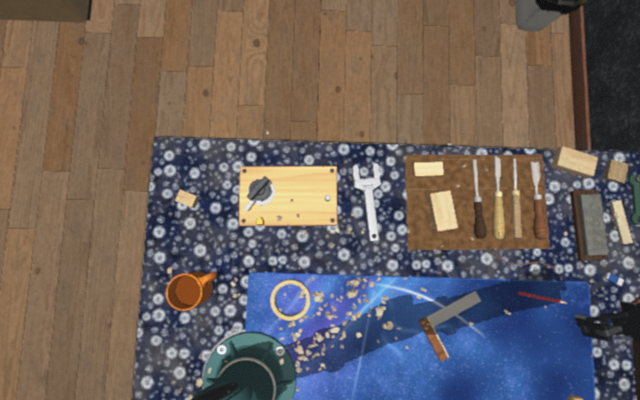

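View pics/scene0.png

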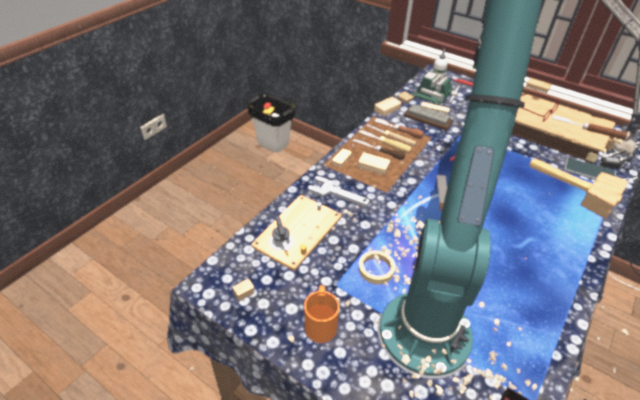

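```bash
python3 - <<'E'
from h import *
z=np.load("top0.npz"); im,d=z["im"],z["d"]; m=ctrl.camera_model("top"); P=cloud(d,m)
zz=P[...,2]
reg=np.zeros(d.shape,bool); reg[150:250,170:400]=1
print("table z",np.median(zz[reg&(abs(zz)<.01)]))
b=reg&(zz>.012)&(zz<.024); n,l,st,c=cv2.connectedComponentsWithStats(b.astype(np.uint8))
for i in range(1,n):
    if st[i,4]>40:
        q=P[l==i]; r=cv2.minAreaRect((q[:,:2]*1000).astype(np.float32)); print(st[i],r,np.median(q[:,2]))
for lo,hi in((.052,.06),(.08,.1)):
    q=P[reg&(zz>lo)&(zz<hi)]; print(lo,len(q),q.mean(0) if len(q) else 0, cv2.minAreaRect((q[:,:2]*1000).astype(np.float32)) if len(q) else 0)
a=im[155:245,225:395]; save("c0",cv2.resize(a,None,fx=4.7,fy=4.7,interpolation=cv2.INTER_CUBIC))
np.set_printoptions(linewidth=250)
print((zz[170:225:1,240:285]*1000).round().astype(int)[::2])
z=np.load("scene0.npz"); a=z["im"][170:300,220:390]; save("s0",cv2.resize(a,None,fx=4.5,fy=4.5,interpolation=cv2.INTER_CUBIC))
E
```

```text
table z -0.0007093626529439678
[353 163  29  78 871] ((436.73260498046875, -283.38262939453125), (195.40623474121094, 66.22393798828125), 8.621572494506836) 0.016590282737807494
[ 239  166   99   60 5101] ((446.0763854980469, -76.7721176147461), (150.42405700683594, 244.78717041015625), 1.9364352226257324) 0.01748872792366174
0.052 164 [ 0.45143629 -0.01086984  0.05630517] ((453.82391357421875, -9.52853012084961), (50.826133728027344, 47.40964889526367), 42.851890563964844)
0.08 173 [ 0.45244248 -0.00948118  0.08725558] ((452.85009765625, -9.157794952392578), (14.828044891357422, 65.82731628417969), 48.96792221069336)
[[14 15 20 ... 21 16 16]
 [13 23 18 ... 19 16 17]
 [12 16 17 ... 16 16 16]
 ...
 [17 17 22 ... 20 18 16]
 [18 17 16 ... 16 21 14]
 [18 18 19 ... 17 16 17]]
```

View pics/c0.png

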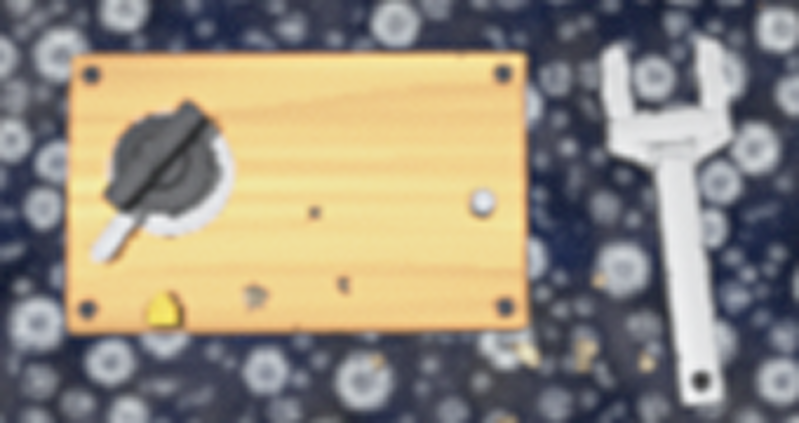

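View pics/s0.png

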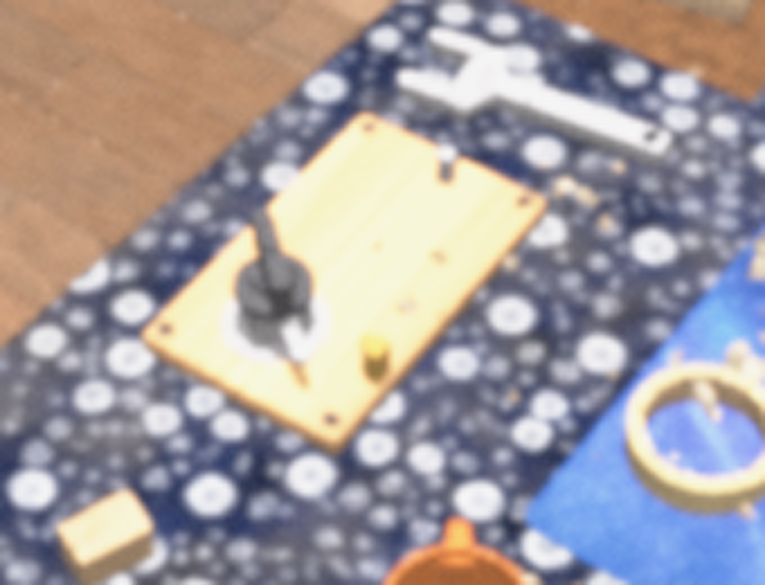

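```bash
cat >> h.py <<'E'
def ray(px,zw,m):
    K=np.array(m["mtx"]); r=rotm(m["attitude"])@np.linalg.inv(K)@np.array([px[0],px[1],1.]); p=np.array(m["position"]); return (p+r*(zw-p[2])/r[2])
def c2p(x,y,f=4.7,u0=225,v0=155): return ((x+.5)/f-.5+u0,(y+.5)/f-.5+v0)
E
python3 - <<'E'
from h import *
z=np.load("top0.npz"); im,d=z["im"],z["d"]; m=ctrl.camera_model("top"); P=cloud(d,m)
for n,c,h in(("pin",(482,201),.045),("tooth tip",(163,293),.048),("ptr",(97,258),.048),("ptr2",(136,216),.048)):
    print(n,ray(c2p(*c),h,m)*1000)
for n,c,h in (("corner holes",(91,75),.018),("b",(503,74),.018),("c",(88,309),.018),("d",(505,306),.018)): print(n,ray(c2p(*c),h,m)*1000)
A=np.array([453.5,-9.1]);a=np.radians(1.94);Rm=np.array([[np.cos(a),-np.sin(a)],[np.sin(a),np.cos(a)]])
for q in((-19,-166),(-65,0)): print("model",A+Rm@q)
# scene camera bar
ms=ctrl.camera_model("scene"); zs=np.load("scene0.npz"); Q=cloud(zs["d"],ms)
w=(abs(Q[...,0]-.45)<.06)&(abs(Q[...,1]+.01)<.06)
q=Q[w&(Q[...,2]>.083)&(Q[...,2]<.1)]; print(len(q),cv2.minAreaRect((q[:,:2]*1000).astype(np.float32)),np.median(q[:,2]))
w=(abs(Q[...,0]-.45)<.2)&(abs(Q[...,1]+.08)<.14)&(Q[...,2]>.013)&(Q[...,2]<.023);n,l,st,c=cv2.connectedComponentsWithStats(w.astype(np.uint8)); i=1+st[1:,4].argmax(); q=Q[l==i]
print(cv2.minAreaRect((q[:,:2]*1000).astype(np.float32)),len(q))
# handle
for PP,nm in((P,"top"),(Q,"scene")):
    w=(PP[...,2]>.011)&(PP[...,2]<.025)&(abs(PP[...,1]+.285)<.05)&(PP[...,0]>.34)&(PP[...,0]<.48); q=PP[w]; v=np.linalg.svd(q[:,:2]-q[:,:2].mean(0))[2][0]; print(nm,len(q),q.mean(0)*1000,np.degrees(np.arctan(v[1]/v[0])),q.min(0),cv2.minAreaRect((q[:,:2]*1000).astype(np.float32)))
E
```

```text
pin [ 440.039137   -173.75844186   45.        ]
tooth tip [386.96308702 -11.21705431  48.        ]
ptr [403.93828694  23.50387915  48.        ]
ptr2 [426.2824985    4.58896719  48.        ]
corner holes [504.90523572  36.90660149  18.        ]
b [ 512.59268185 -183.9707085    18.        ]
c [379.48431825  31.85464949  18.        ]
d [ 387.77374387 -188.24949483   18.        ]
model [ 440.13047472 -175.64805851]
model [388.53725633 -11.30043968]
74 ((451.6482238769531, -3.2685375213623047), (13.408319473266602, 64.83110809326172), 49.41482162475586) 0.08577331437330221
((443.8692626953125, -71.82001495361328), (151.35385131835938, 247.90521240234375), 1.5289294719696045) 2328
top 565 [ 415.98673066 -283.45335694   16.95985227] 9.299143851792115 [ 0.34041893 -0.30524633  0.01116435] ((410.06378173828125, -274.8768310546875), (139.3423614501953, 61.15007019042969), 0.1689218282699585)
scene 262 [ 413.40529178 -278.79528038   14.75788444] 9.342415030535353 [ 0.34004106 -0.30250311  0.0110684 ] ((410.4936218261719, -268.73419189453125), (64.3993148803711, 139.98524475097656), 88.70858764648438)
```

```bash
cat >> h.py <<'E'
def q(phi):
    t=np.radians(phi+90)/2; return [0,float(np.cos(t)),float(np.sin(t)),0]
def st(msg=""):
    s=ctrl.get_state(); t=s["tool_pos"]*1000
    print(msg,"t%.1f"%s["time_s"],"tcp",t.round(1),"F",s["ft_force"].round(1),"M",s["moment"].round(2),"w%.1f"%(s["width"]*1000),"j7 %.2f"%s["joint_positions"][6]); return s
def probe(phi,d=.001):
    s=ctrl.get_state(); p=np.array(s["tool_pos"]); u=np.array([np.cos(np.radians(phi)),np.sin(np.radians(phi)),0]); r=[]
    for k in(-1,1,0):
        ctrl.move_l((p+u*d*k).tolist(),vel=.02); ctrl.hold(.15); s=ctrl.get_state(); r.append((float(s["tool_pos"]@u)*1000,float(s["ft_force"]@u)))
    print("probe",np.round(r,2))
E
python3 - <<'E'
from h import *
x,y=.4530,-.0085
ctrl.move_to([x,y,.15],q(49)); st("above")
print(ctrl.move_l([x,y,.063],vel=.12,max_force=15)); st("down")
ctrl.move_gripper(.0,squeeze=40); ctrl.hold(.1); st("grip")
probe(49)
im,d,m=cam("top"); save("g1",im[150:240,225:325])
E
```

```text
above t2.7 tcp [453.4  -9.5 150. ] F [-0.6 -0.3 -0.9] M [-0.04 -0.03 -0.03] w85.1 j7 0.30
False
down t3.6 tcp [453.3  -8.4  63.2] F [-0.7  1.2  0.6] M [-0.03 -0.05 -0.03] w85.6 j7 0.12
grip t4.3 tcp [454.6  -7.8  64.3] F [ 0.2  1.3 12.2] M [ 0.11  0.13 -0.01] w13.0 j7 0.12
probe [[292.27   2.26]
 [292.4   -2.72]
 [292.35  -1.18]]
```

```bash
cat >> h.py <<'E'
def phi():
    m=rotm(ctrl.get_state()["orientation"]); return float(np.degrees(np.arctan2(m[1,1],m[0,1])))
E
python3 - <<'E'
from h import *
x,y=.4538,-.0074
print(phi())
ctrl.move_l([x,y,.064],rot=q(67),vel=.05); st()
ctrl.move_l([x,y,.064],rot=q(85.5),vel=.05); ctrl.hold(.2); st(); print(phi())
probe(85.5)
ctrl.move_gripper(.06); ctrl.hold(.1);st("open"); 
ctrl.move_l([x,y,.17],vel=.25)
ctrl.move_to([.46,-.18,.2],q(-10)); st("away")
im,d,m=cam("top"); np.savez("top1.npz",im=im,d=d); save("c1",cv2.resize(im[160:235,230:340],None,fx=7,fy=7,interpolation=cv2.INTER_CUBIC))
P=cloud(d,m); w=np.zeros(d.shape,bool); w[165:215,240:290]=1; zz=P[...,2]
k=P[w&(zz>.08)&(zz<.095)]; print(cv2.minAreaRect((k[:,:2]*1000).astype(np.float32)))
E
```

```text
48.99481899949286
 t6.0 tcp [454.8  -7.4  64.3] F [ 0.5 -0.7  6.4] M [-0.16 -0.11  0.11] w12.9 j7 0.34
 t6.7 tcp [455.   -7.   64.4] F [ 1.2 -0.3  6.4] M [-0.02 -0.14  0.03] w13.5 j7 0.58
85.51148545827697
probe [[28.67  3.59]
 [28.84 -2.02]
 [28.77 -0.78]]
open t8.5 tcp [454.9  -7.   64.3] F [ 0.5 -0.6 -0.1] M [-0.02  0.04 -0.03] w60.1 j7 0.58
away t10.0 tcp [ 459.4 -178.8  198.9] F [0.  1.2 0. ] M [-0.01 -0.01  0.03] w59.7 j7 -0.12
((453.38555908203125, -8.856770515441895), (14.802606582641602, 65.77552032470703), 86.3542709350586)
```

View pics/c1.png

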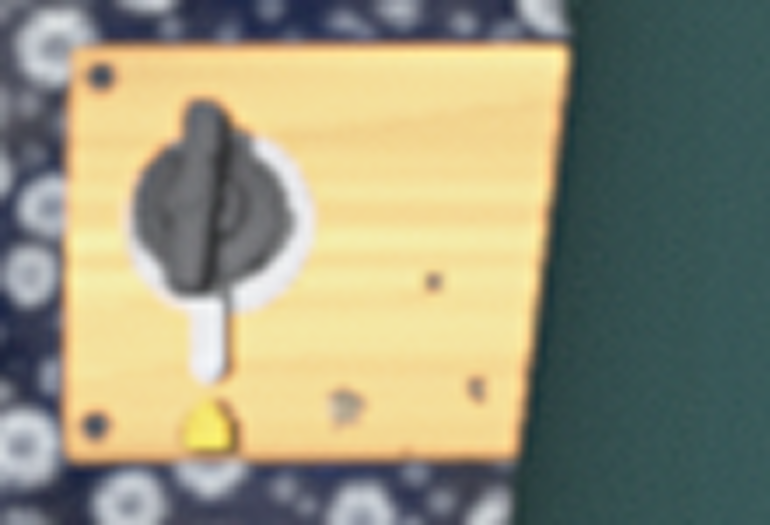

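```bash
python3 - <<'E'
from h import *
x,y=.4313,-.2822; f=-81
ctrl.move_gripper(.07)
ctrl.move_to([x,y,.08],q(f))
print(ctrl.move_l([x,y,.003],vel=.1,max_force=12)); st("down")
ctrl.move_gripper(0,squeeze=80); ctrl.hold(.1); st("grip"); print(phi())
s=ctrl.get_state(); z0=s["tool_pos"][2]; open("z0","w").write(str(z0))
ctrl.move_l([x,y,.11],vel=.15); st("lift")
ctrl.move_l([.455,-.20,.11],rot=q(2.05),vel=.07); st("turn")
im,d,m=cam("top"); P=cloud(d,m); w=(P[...,2]>.1)&(P[...,2]<.14); print(w.sum())
a=cv2.resize(im[150:250,225:385],None,fx=4,fy=4,interpolation=cv2.INTER_CUBIC)
im,d,m=cam("scene"); b=cv2.resize(im[150:280,220:380],None,fx=4,fy=4,interpolation=cv2.INTER_CUBIC)[:,:640]
b=cv2.resize(b,None,fx=.35,fy=.35); a[:b.shape[0],-b.shape[1]:]=b
save("g2",a)
E
```

```text
False
down t12.1 tcp [ 431.6 -282.3    3.4] F [0.  0.6 0.2] M [-0.02 -0.02 -0.03] w70.0 j7 -0.99
grip t12.7 tcp [ 431.4 -282.2    3.7] F [-0.5  0.4  6.4] M [ 0.22  0.13 -0.1 ] w20.2 j7 -0.99
-81.0326601383138
lift t13.5 tcp [ 430.6 -281.8  109.4] F [ 0.   0.  -3.1] M [0.04 0.02 0.05] w20.1 j7 -0.97
turn t15.1 tcp [ 454.8 -200.3  109.9] F [ 0.2 -0.4 -2.2] M [-0.02 -0.01 -0.03] w19.9 j7 -0.10
936
```

View pics/g2.png

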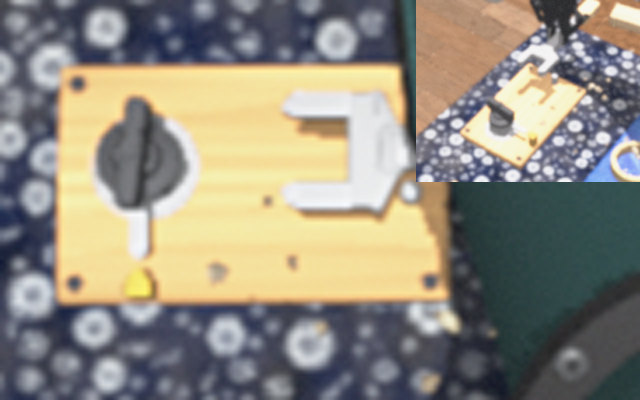

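```bash
python3 - <<'E'
from h import *
im,d,m=cam("top"); P=cloud(d,m); w=np.zeros(d.shape,bool); w[150:225,285:330]=1
w&=(P[...,2]>.095)&(P[...,2]<.15); k=P[w]; s=st()
a=np.radians(2.05); X=np.array([np.cos(a),np.sin(a)]);Y=np.array([-np.sin(a),np.cos(a)])
r=(k[:,:2]-s["tool_pos"][:2])*1000; lx,ly=r@X,r@Y
print("z",np.percentile(k[:,2],[5,50,95]),"ly max",np.percentile(ly,[97,99,100]))
for lo in range(50,110,6):
    b=(ly>lo)&(ly<lo+6)
    if b.any(): print(lo,b.sum(),lx[b].min().round(1),lx[b].max().round(1),"inner",lx[b&(lx<0)].max().round(1) if (b&(lx<0)).any() else 0,lx[b&(lx>0)].min().round(1) if (b&(lx>0)).any() else 0, "z",np.median(k[b,2]).round(4),k[b&(lx>0),2].mean().round(4),k[b&(lx<0),2].mean().round(4))
E
```

```text
t15.3 tcp [ 454.9 -200.3  110. ] F [ 0.5  0.1 -2.4] M [-0.04  0.02  0.05] w19.9 j7 -0.10
z [0.11636687 0.12140129 0.12487677] ly max [ 95.44230378  97.89659378 100.29887201]
50 84 -33.5 32.9 inner -1.8 0.0 z 0.1214 0.1211 0.1215
56 90 -32.6 33.3 inner -2.0 0.2 z 0.1215 0.1216 0.1208
62 44 -33.0 33.1 inner -2.0 0.3 z 0.1209 0.1207 0.1205
68 42 -32.7 33.0 inner -19.9 19.4 z 0.1208 0.1202 0.1198
74 40 -32.5 33.1 inner -19.8 19.3 z 0.1209 0.1202 0.1207
80 28 -32.4 32.6 inner -19.8 19.5 z 0.1222 0.1209 0.1208
86 41 -32.8 33.0 inner -19.6 19.1 z 0.1207 0.1209 0.1196
92 37 -31.9 32.8 inner -19.8 19.5 z 0.1205 0.1205 0.1198
98 6 -26.5 26.3 inner -22.3 22.9 z 0.1204 0.117 0.1213
```

```bash
cat >> h.py <<'E'
A=np.array([.4534,-.0069]); _a=np.radians(2.05); X=np.array([np.cos(_a),np.sin(_a)]);Y=np.array([-np.sin(_a),np.cos(_a)])
def own(s=None):
    s=s or ctrl.get_state(); r=(s["tool_pos"][:2]-A)*1000; return r@X,r@Y
bias=np.zeros(3)
def go(ox,oy,z,vel=.06,mf=None,fix=True):
    global bias
    t=np.r_[A+ox/1000*X+oy/1000*Y,z]
    r=ctrl.move_l((t+bias).tolist(),vel=vel,max_force=mf)
    s=ctrl.get_state()
    if fix and not r: bias=np.clip(bias+(t-s["tool_pos"])*.8,-.003,.003)
    print("own",np.round(own(s),2),"z%.4f"%s["tool_pos"][2],"F",s["ft_force"].round(1),"M",s["moment"].round(2),"t%.1f"%s["time_s"],r); return r
E
python3 - <<'E'
from h import *
z=float(open("z0").read())+.0195
go(4,-147,.11,.15); go(4,-147,.05,.1); go(4,-147,.05,.05)
print(go(4,-147,z,.05,10)); go(1,-125,z,.05,10); go(0.3,-116,z,.05,10); go(0.3,-116,z,.03,10)
im,d,m=cam("top"); save("g3",cv2.resize(im[150:250,225:385],None,fx=4,fy=4,interpolation=cv2.INTER_CUBIC))
E
```

```text
own [   3.96 -147.09] z0.1101 F [ 1.1 -1.  -3.9] M [-0.14  0.02  0.03] t15.8 False
own [   4.23 -147.2 ] z0.0501 F [ 0.7 -0.2 -2.5] M [-0.03  0.03  0.02] t16.5 False
own [   4.18 -146.93] z0.0504 F [ 0.5 -0.2 -2.3] M [-0.05  0.02  0.01] t16.8 False
own [   3.08 -146.58] z0.0217 F [-0.3 -0.   5.5] M [ 0.03 -0.    0.04] t17.4 True
True
own [   0.42 -124.31] z0.0226 F [-0.3 -0.6 -1.9] M [-0.09 -0.06 -0.02] t17.9 False
own [   0.44 -115.95] z0.0233 F [ 0.6 -0.6 -1.5] M [-0.02 -0.03  0.02] t18.2 False
own [   0.36 -116.65] z0.0233 F [ 0.7  0.6 -2.4] M [-0.   -0.08  0.03] t18.5 False
```

View pics/g3.png

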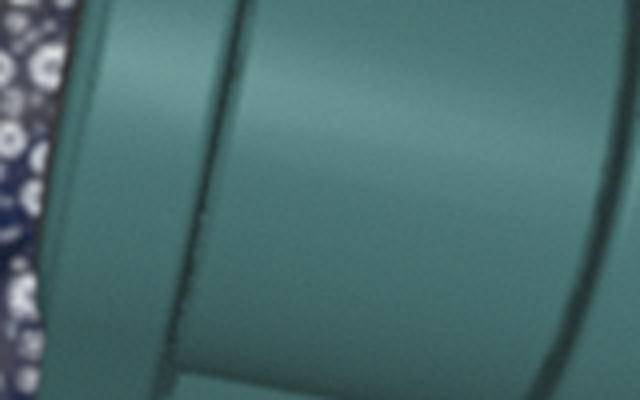

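```bash
python3 - <<'E'
from h import *
z=float(open("z0").read())+.0190
for oy in(-108,-100,-92,-86,-82,-79):
    if go(0.2,oy,z,.04,12): break
ctrl.hold(.2); st(); print(own(),phi())
im,d,m=cam("scene"); save("g4",cv2.resize(im[200:290,230:350],None,fx=5,fy=5,interpolation=cv2.INTER_CUBIC))
E
```

```text
own [ 7.0000e-02 -1.0724e+02] z0.0227 F [-0.3  0.7 -1.7] M [-0.03  0.08  0.02] t18.9 False
own [ 9.000e-02 -9.994e+01] z0.0227 F [-0.7  1.3 -2.1] M [0.13 0.22 0.09] t19.2 False
own [  0.17 -91.96] z0.0227 F [-0.6  0.4 -2.8] M [0.14 0.35 0.15] t19.6 False
own [  0.21 -86.04] z0.0227 F [-1.5  0.5 -2.8] M [0.16 0.38 0.1 ] t19.9 False
own [-4.000e-02 -8.409e+01] z0.0228 F [-1.3 -5.2 -3. ] M [-0.97  0.34  0.18] t20.1 False
own [ -0.2  -84.21] z0.0227 F [ 0.8 -0.5 -0.4] M [-0.19 -0.18  0.17] t20.4 True
 t20.6 tcp [456.2 -91.1  22.6] F [ 2.8 -0.1  0.7] M [ 0.07 -0.61  0.16] w20.0 j7 -0.44
(np.float64(-0.24801492583416615), np.float64(-84.24329259938175)) 1.8061332297577217
```

View pics/g4.png

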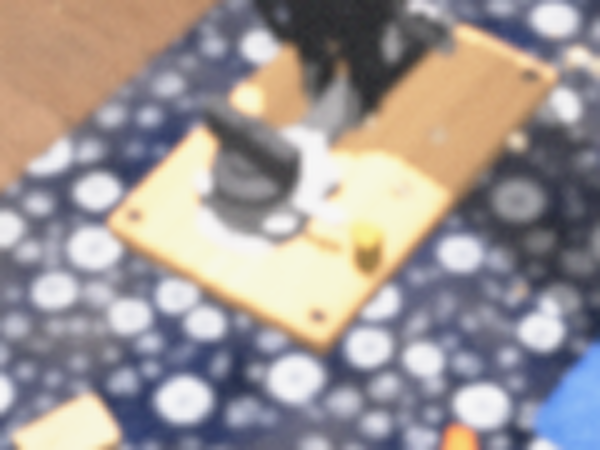

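```bash
python3 - <<'E'
from h import *
import h
z=float(open("z0").read())+.0180
h.bias[:]=[0,0,0]
go(0,-85,z+.0002,.03,8,fix=False)
ctrl.move_gripper(.06); st("rel"); p=ctrl.get_state()["tool_pos"].copy(); p[2]=.12
ctrl.move_l(p.tolist(),vel=.25)
ctrl.move_to([.46,-.34,.2],q(-20)); st()
im,d,m=cam("top"); np.savez("top2.npz",im=im,d=d); save("c2",cv2.resize(im[160:235,230:345],None,fx=6.9,fy=6.9,interpolation=cv2.INTER_CUBIC))
P=cloud(d,m); w=np.zeros(d.shape,bool); w[165:215,240:290]=1; zz=P[...,2]
k=P[w&(zz>.08)&(zz<.095)]; print(cv2.minAreaRect((k[:,:2]*1000).astype(np.float32)))
E
```

```text
own [ -0.16 -84.38] z0.0219 F [-0.1  1.2  2.3] M [ 0.54 -0.17  0.19] t20.9 False
rel t21.3 tcp [456.2 -92.   21.9] F [ 0.2 -0.3 -0.4] M [ 0.03 -0.06  0.01] w60.2 j7 -0.44
 t22.9 tcp [ 459.9 -337.4  198.8] F [0.1 2.2 0. ] M [ 0.05 -0.04  0.01] w59.7 j7 -0.06
((453.4558410644531, -9.098854064941406), (14.36370849609375, 64.94013214111328), 85.89205932617188)
```

View pics/c2.png

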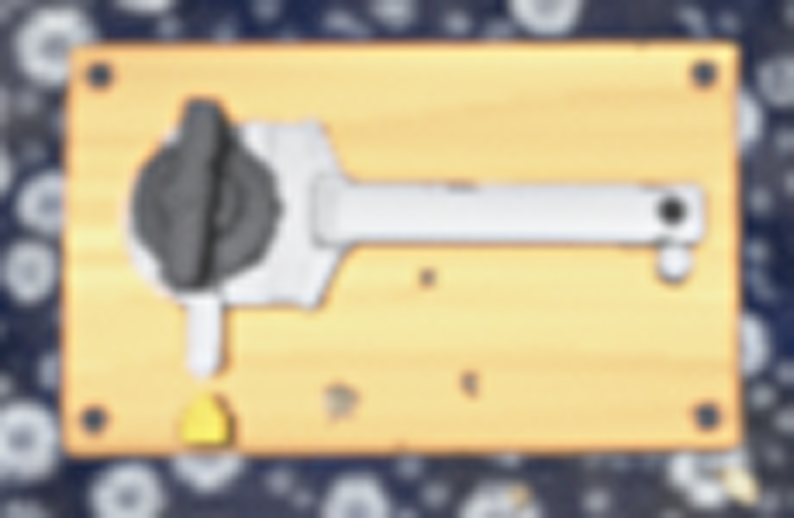

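```bash
python3 - <<'E'
from h import *
p=[A[0],A[1],.063]
ctrl.move_to([A[0],A[1],.14],q(85.8)); ctrl.move_l(p,vel=.12,max_force=15); st("down")
ctrl.move_gripper(0,squeeze=70); ctrl.hold(.1); st("grip")
p[2]=ctrl.get_state()["tool_pos"][2]
f=85.8
while f>5:
    f-=8 if f>32 else 2.5
    ctrl.move_l(p,rot=q(f),vel=.05); s=st("%.1f %.1f"%(f,phi()))
    if abs(s["moment"][2])>.9 or s["time_s"]>40: break
E
```

```text
down t25.0 tcp [453.8  -7.1  63.2] F [-0.3  0.1  0.5] M [-0.02 -0.01  0.02] w59.9 j7 0.49
grip t25.6 tcp [454.4  -6.9  64.4] F [-1.8 -1.3 12.2] M [-0.07  0.23 -0.01] w12.6 j7 0.49
77.8 77.9 t25.9 tcp [454.3  -7.   64.5] F [ 2.6 -0.5 -3.9] M [-0.12 -0.63 -0.11] w12.7 j7 0.39
69.8 70.0 t26.2 tcp [454.2  -7.1  64.5] F [ 3.1 -1.3 -3.7] M [-0.3  -0.75 -0.09] w12.7 j7 0.28
61.8 62.0 t26.4 tcp [454.2  -7.2  64.5] F [ 3.7 -1.9 -2.5] M [-0.54 -0.91 -0.09] w12.8 j7 0.17
53.8 53.9 t26.7 tcp [454.1  -7.3  64.5] F [ 4.4 -3.  -3. ] M [-0.68 -1.05 -0.08] w12.6 j7 0.07
45.8 45.9 t27.0 tcp [454.   -7.4  64.5] F [ 5.  -3.1 -3.1] M [-0.79 -1.11 -0.09] w12.5 j7 -0.04
37.8 37.9 t27.3 tcp [453.9  -7.5  64.5] F [ 4.2 -3.3 -2.2] M [-0.82 -1.01 -0.06] w12.6 j7 -0.14
29.8 29.9 t27.6 tcp [453.8  -7.6  64.5] F [ 2.6 -4.2 -2.1] M [-0.91 -0.92 -0.07] w12.3 j7 -0.23
27.3 27.4 t27.9 tcp [453.8  -7.6  64.5] F [ 4.1 -4.9 -1.5] M [-0.9  -0.91  0.02] w12.8 j7 -0.26
24.8 24.9 t28.1 tcp [453.7  -7.6  64.5] F [ 3.8 -4.4 -1.3] M [-0.94 -0.88  0.01] w12.8 j7 -0.29
22.3 22.4 t28.4 tcp [453.7  -7.6  64.5] F [ 3.6 -2.7 -1.1] M [-0.95 -0.93  0.08] w12.6 j7 -0.32
19.8 19.9 t28.6 tcp [453.7  -7.6  64.5] F [ 3.8 -3.5 -0.9] M [-1.03 -0.91  0.02] w12.5 j7 -0.35
17.3 17.4 t28.9 tcp [453.7  -7.6  64.5] F [ 3.8 -4.2 -2.1] M [-1.   -0.88  0.04] w12.4 j7 -0.38
14.8 14.9 t29.1 tcp [453.6  -7.7  64.5] F [ 3.4 -3.9 -0.9] M [-0.99 -0.85  0.  ] w12.8 j7 -0.41
12.3 12.5 t29.4 tcp [453.6  -7.7  64.5] F [ 3.5 -4.1 -0.4] M [-1.02 -0.81  0.3 ] w12.6 j7 -0.43
9.8 10.4 t29.6 tcp [453.6  -7.6  64.5] F [ 3.6 -5.5 -0.9] M [-1.15 -0.83  1.23] w12.7 j7 -0.46
```

```bash
python3 - <<'E'
from h import *
p=[A[0],A[1],.0645]
for f in(8.5,7):
    ctrl.move_l(p,rot=q(f),vel=.03); ctrl.hold(.15); s=st("%.1f %.1f"%(f,phi()))
    if abs(s["moment"][2])>2.2: break
f0=phi()+1.5
ctrl.move_l(p,rot=q(f0),vel=.03); st("relax %.1f"%phi())
ctrl.move_gripper(.06); p[2]=.17; ctrl.move_l(p,vel=.25); ctrl.move_to([.46,-.34,.2],q(-20)); st()
im,d,m=cam("top"); np.savez("top3.npz",im=im,d=d); save("c3",cv2.resize(im[160:235,230:345],None,fx=6.9,fy=6.9,interpolation=cv2.INTER_CUBIC))
P=cloud(d,m); w=np.zeros(d.shape,bool); w[165:215,240:290]=1; zz=P[...,2]
k=P[w&(zz>.08)&(zz<.095)]; print(cv2.minAreaRect((k[:,:2]*1000).astype(np.float32)))
E
```

```text
8.5 9.3 t30.0 tcp [453.6  -7.6  64.5] F [ 3.9 -5.5 -1.9] M [-1.21 -0.92  1.62] w12.3 j7 -0.47
7.0 7.9 t30.4 tcp [453.6  -7.6  64.5] F [ 3.6 -5.5 -2.6] M [-1.31 -0.86  2.01] w12.6 j7 -0.49
relax 10.0 t30.7 tcp [453.5  -7.6  64.5] F [ 2.2 -5.9 -2.8] M [-1.24 -0.94  1.34] w12.7 j7 -0.46
 t33.0 tcp [ 460.6 -337.5  199.5] F [-0.2  0.2 -0. ] M [-0.03 -0.01  0.05] w59.9 j7 -0.03
((452.9292907714844, -9.309375762939453), (13.92635440826416, 65.18067169189453), 12.870231628417969)
```

View pics/c3.png

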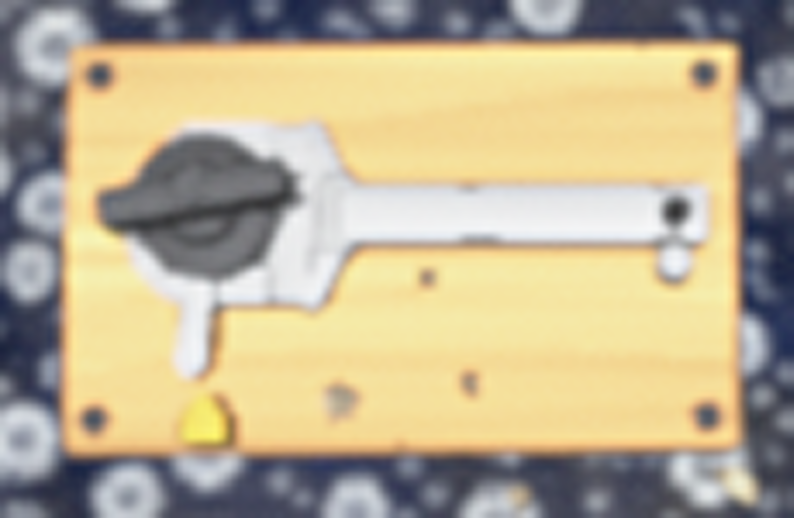

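```bash
python3 - <<'E'
from h import *
p=[A[0],A[1],.063]
ctrl.move_to([A[0],A[1],.14],q(12.3)); ctrl.move_l(p,vel=.12,max_force=15)
ctrl.move_gripper(0,squeeze=40); ctrl.hold(.1); st("grip %.2f"%phi())
p[2]=ctrl.get_state()["tool_pos"][2]
for f in(14.3,16.3): ctrl.move_l(p,rot=q(f),vel=.03); ctrl.hold(.1); st("%.2f"%phi())
ctrl.move_gripper(.06); p[2]=.17; ctrl.move_l(p,vel=.25); ctrl.move_to([.46,-.34,.2],q(-20)); st()
im,d,m=cam("top"); np.savez("top4.npz",im=im,d=d); save("c4",cv2.resize(im[160:235,230:345],None,fx=6.9,fy=6.9,interpolation=cv2.INTER_CUBIC))
P=cloud(d,m); w=np.zeros(d.shape,bool); w[165:215,240:290]=1; zz=P[...,2]
k=P[w&(zz>.08)&(zz<.095)]; print(cv2.minAreaRect((k[:,:2]*1000).astype(np.float32)))
# pointer centre column per row (bright, unsaturated) for images 1..4; tooth centre column (yellow)
for n in(1,2,3,4):
    im=np.load(f"top{n}.npz")["im"].astype(float)
    c=np.arange(250,268); out=[]
    for r in range(205,214):
        wt=np.clip(im[r,250:268,2]-165,0,None); out.append(round(float((wt*c).sum()/max(wt.sum(),1e-9)),2))
    sat=np.clip(im[217:224,250:268,0]-im[217:224,250:268,2]-100,0,None); print(n,out,"tooth",(sat*c).sum()/sat.sum())
E
```

```text
grip 12.36 t35.7 tcp [453.6  -7.2  64.3] F [-1.8 -1.  12.3] M [-0.15  0.42  0.15] w13.3 j7 -0.46
14.27 t36.1 tcp [453.6  -7.2  64.4] F [ 0.7 -1.  -2.4] M [-0.2  -0.19  0.09] w12.9 j7 -0.43
16.27 t36.4 tcp [453.6  -7.1  64.4] F [ 0.9 -1.4  0.3] M [-0.35 -0.2   0.01] w13.0 j7 -0.41
 t38.8 tcp [ 460.6 -337.5  199.6] F [ 0.3  0.2 -0.7] M [ 0.05  0.   -0.04] w60.1 j7 -0.05
((452.8536682128906, -9.011207580566406), (14.609885215759277, 65.80126190185547), 16.666976928710938)
1 [258.95, 259.05, 258.99, 259.04, 259.06, 259.06, 259.0, 258.93, 258.81] tooth 259.12544294826364
2 [259.1, 259.14, 259.14, 259.05, 259.05, 258.92, 258.86, 258.73, 258.61] tooth 259.1810850439883
3 [257.67, 257.64, 257.56, 257.29, 257.22, 257.13, 257.0, 256.96, 256.81] tooth 259.1924198250729
4 [258.67, 258.79, 258.98, 258.74, 258.72, 258.65, 258.5, 258.41, 258.43] tooth 259.1459694989107
```

View pics/c4.png

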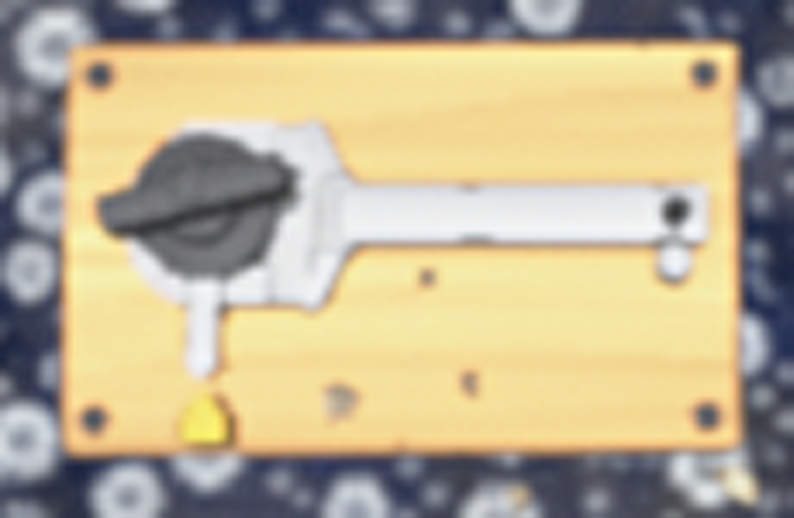

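```bash
python3 - <<'E'
from h import *
p=[A[0],A[1],.063]
ctrl.move_to([A[0],A[1],.12],q(16.3)); ctrl.move_l(p,vel=.12,max_force=15)
ctrl.move_gripper(0,squeeze=40); st("grip %.2f"%phi())
p[2]=ctrl.get_state()["tool_pos"][2]
ctrl.move_l(p,rot=q(17.5),vel=.03); ctrl.hold(.1); st("%.2f"%phi())
ctrl.move_gripper(.06); p[2]=.17; ctrl.move_l(p,vel=.25); ctrl.move_to([.46,-.34,.2],q(-20)); st()
im,d,m=cam("top"); np.savez("top5.npz",im=im,d=d); save("c5",cv2.resize(im[120:260,150:370],None,fx=3.6,fy=3.6,interpolation=cv2.INTER_CUBIC))
P=cloud(d,m); w=np.zeros(d.shape,bool); w[165:215,240:290]=1; zz=P[...,2]
k=P[w&(zz>.08)&(zz<.095)]; print(cv2.minAreaRect((k[:,:2]*1000).astype(np.float32)))
im=im.astype(float);c=np.arange(250,268)
print([round(float((lambda wt:(wt*c).sum()/wt.sum())(np.clip(im[r,250:268,2]-165,0,None)+1e-9)),2) for r in range(205,214)])
E
```

```text
grip 16.31 t41.2 tcp [453.6  -7.2  64.3] F [-2.  -0.8 12.8] M [-0.1   0.41  0.04] w13.1 j7 -0.42
17.49 t41.6 tcp [453.6  -7.2  64.4] F [ 0.9 -1.6 -1.1] M [-0.24 -0.24  0.06] w13.0 j7 -0.40
 t43.9 tcp [ 460.6 -337.4  199.5] F [-0.2  0.2  0.5] M [ 0.01  0.   -0.04] w59.9 j7 -0.05
((453.1045837402344, -8.97286605834961), (14.465126037597656, 65.80549621582031), 17.889026641845703)
[259.11, 259.11, 259.11, 259.02, 259.02, 258.98, 258.99, 258.99, 258.86]
```

View pics/c5.png

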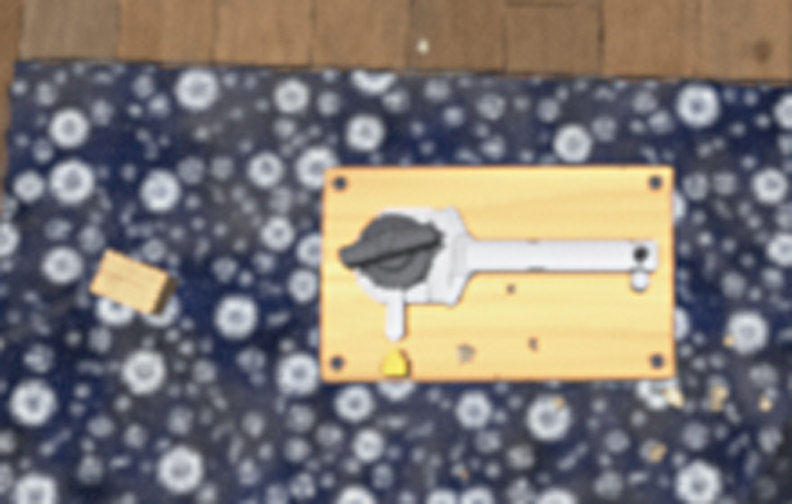

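The pointer (crop 395, 335) is now in line with the tooth (395, 365). The spanner lies on the nut with its handle at the pin (640, 280), and the offcut has not moved.

```bash
python3 -c "
from plant import ctrl
ctrl.close_job()"
```

```text
the job is handed in; nothing more can be done
```

The job is done and handed in at about 44 s of the 54 s allowed.

1. **Setting nut:** I turned it back about 36.5° counter-clockwise, the shorter way, by gripping the jam nut's bar.
2. **Spanner:** I slid it level onto the square nut until its back wall touched, then backed off slightly and left it flat on the board beside the stop pin.
3. **Jam nut:** I turned it clockwise about 73° until it met a firm stop, where the wrist torque rose from about 0.1 to 2.0 Nm.
4. **Pointer correction:** Tightening took up the play between spanner and nut and pulled the pointer about 4° clockwise. I turned both nuts back together by about 4° and then 1.2°, meeting almost no resistance.

**Last checks:**
- **Pointer:** In the final picture its tip is within about 0.2 pixel (about 0.5 mm) of the tooth line.
- **Spanner and robot:** The spanner is still seated at the pin, and the robot was clear of everything.
- **Bystanders:** The offcut near the stand is where it was. I did not measure the other offcut and the sanding block again, but the arm never worked near them.
- **Tightness:** I judged this from the firm stop and from the angle turned, about 1.2 rad relative to the nut, which fits a start of about 0.1. I could not read it directly.
- **Camera disagreement:** The two cameras differed by about 6 mm in y. I used the stand axis found by gripping the bar, which was about 2 mm from the top camera's value, and the spanner went on without trouble.

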